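# Walk the crate of tins back to the stop rail

### The job

Walk the heavy crate of tins back to the low wooden rail by pushing its near corners in turn, never lifting or tipping it: first the left until that end leads by a clear swing of some six degrees from square with the rail, then the right until that end leads by as much, and so on. Leave its long back side flush against the rail, not sticking out past either end, and do not disturb the empty crate.

Things in the scene. Friction and masses are not known exactly. Their poses are not given: they have to be found in the camera images.
- tin_crate: Open slatted crate of light wood, full of six tins; 165 mm deep (its x), 250 mm wide (its y), 66 mm high, tins level with its rim; 1.1 kg. Stands loose, 85 to 105 mm short of the rail, about square to it. Origin: centre of its underside; x points to its back (rail) side, y to its left end. A push 95 mm from the middle of its near side also turns it, about 1 degree per 4 mm.
- crate_diagonal (a point): Centre of the tin crate, 33 mm above its underside; its axes are the crate's turned 45 degrees to the left about the vertical, so the angle from the rail's x axis tells which end leads (45 degrees: square; less: the left end leads; more: the right). Left is as the robot sees it.
- rail: Low wooden stop rail, 20 mm thick (its x), 350 mm long (its y), 36 mm high, fixed to the worktop beyond the crate. Origin: centre of its underside; x points away from the robot, y left along it; its near face, which the crate's back must meet, is at its x = -10 mm. With the crate flush, the crate's origin is at the rail's x = -92.5 mm.
- empty_crate: Smaller empty crate of the same wood, 100 x 110 x 66 mm, standing loose to the right of the tin crate; to be left alone. Origin at the centre of its underside.

How it is judged:
On the way, in this order (a step that is already met when the one before it is completed fails the run):
1. the left end of the tin crate leads by more than 4 degrees (angle between the x axis of crate_diagonal and the x axis of rail, either way round below 0.7156 rad), for 0.1 s.
2. then the right end leads by more than 4 degrees (angle between the x axis of crate_diagonal and the x axis of rail, either way round above 0.8552 rad), for 0.1 s.
At the end, for the whole second after the job is handed in: The tin crate stands flat and at rest with its back within 15 mm of the rail's near face (at the middle), within 6 degrees of square with it, and its middle within 50 mm of the rail's middle, so that it does not stick out past either end (x of tin_crate in the frame of rail between -0.1075 and -0.085 m and y of tin_crate in the frame of rail between -0.05 and 0.05 m and angle between the x axis of tin_crate and the x axis of rail, either way round below 0.105 rad and angle between tin_crate's own z axis and vertical below 0.05 rad and linear speed of tin_crate below 0.02 m/s); the robot touches nothing.
It fails at once if the tin crate is lifted (more than 20 mm) or tipped (more than 10 degrees) (height (world z) of tin_crate above 0.02 m or angle between tin_crate's own z axis and vertical above 0.175 rad).
It fails at once if the empty crate is moved more than 20 mm (distance of empty_crate from where it was at the start of the episode above 0.02 m).
It also fails if it takes over 72 s, if anything falls off the work surface, if the arm or the gripper's body presses on something with over 40 N, if the wrist force passes 120 N, or if a joint passes its speed limit or range.

### The arm

A 6-joint arm with a two-finger parallel gripper is mounted at the origin on a cart in front of the work surface, level with it; the furniture and walls round the work are solid. World frame = base frame: x ahead of the robot, y to its left, z up, the work surface at z = 0. Lengths are in m, angles in rad, forces in N, time in s.
With the tool pointing down it reaches from about 0.275 to 0.975 m from the base axis. Payload 8.4 kg.
Tool frame: the origin (TCP) lies midway between the tips of the shut fingers; the grasp point (between the pads) lies 19 mm behind it (manip.hold_point_z is the distance from the TCP to the grasp point, in m); z points along the fingers, y is the line along which they close (so a half turn about z gives the same grasp; the last joint's range is limited). The gripper opens to 92 mm and grips with 3 to 60 N. Pads are 20 mm wide; open, the fingers measure 128 mm over their backs; the gripper's body (75 mm by 189 mm) begins 69 mm behind the grasp point.
Start: joints at [1.22, 0.353, 1.633, -0, 1.155, -0.002], TCP at [0.214, 0.587, 0.185] pointing down, gripper open.
Joint ranges: [-2.63, 2.63], [-0.92, 2.1], [0.06, 2.66], [-1.3, 4.44], [0, 2.69], [-3.02, 3.02]. Speed limits (rad/s): [2.22, 2.22, 2.79, 3.14, 3.14, 3.14].

### API

Orientations are given as a unit quaternion [x, y, z, w].
In Python, from plant import monitor, viewer, ticket, manip gives the robot as it stands.
- The arm moves only by the tool arm_command, never from a script. Its arguments are lists of equal length, an entry for each row: "turn": the turn, a rotation vector about the tool's x, y, z in units of 6 degrees (1.0 is 6 degrees), a list of three; "travel": the shift along the tool's x, y, z in units of 30 mm (1.0 is 30 mm), a list of three; "hand": the closure, from 0 (fully open) to 1 (shut). In form: {"turn": [[ax, ay, az], ...], "travel": [[x, y, z], ...], "hand": [hand, ...]}. A call has 1 to 8 rows; each row shifts and turns the commanded pose from where the row before left it, along the tool's axes as they then stand; what a row does not reach is not made up. A row lasts 1/12 s, in which the tool goes at most 41.7 mm and 7.16 degrees, less where a joint would pass 70% of its speed; a pose out of reach is approached as far as the arm can. A call is refused whole if a number of a shift passes 1 or a number of a turn 1, either way. A call with a gripper value outside its range is refused whole. The fingers move at their own pace and stop on an object; "newtons" is the grip in N (left out, the last holds). Time passes only in rows, so rows that do not move let the fingers close. It gives the time, the measured TCP pose, the force, the opening and the grip force at its end, in the units of the state.
- monitor.get_obs(): the state, without advancing time (a new reading comes with each control period).
- viewer.grab_frame(name): name is "side" or "top"; returns a dict with "img" (400x640x3 uint8, red, green, blue), "fx", "fy", "cx", "cy" (pixels), "R" (3x3) and "t" (3): a world point X has camera coordinates R X + t. Camera axes: x right, y down, z forward; pixel columns grow to the right and rows downward; lengths in m; the calibration is good to about 2 mm. A picture is of the moment at which its call begins. There is no depth.
- ticket.finish_job(): hands the job in; it is judged then, once.
The state is a dict: "clock": time; "joint_pos": joint angles; "qd": joint speeds; "effort": joint torques, N m; "tcp_pos": TCP position; "eef_rot": TCP orientation; "wrist_force": force on the tool from outside, world axes, zero at the start; "ft_torque": the same for the moment, N m; "grip_width": finger opening in m; "grip_force": force on a finger pad.
Only numpy, scipy, OpenCV 4.12 (cv2) and the standard library are available. Lean on these libraries where they do the work, as an engineer would, in place of code of your own. Each camera call takes 0.05 s, during which the arm holds its last target. There are 200 camera calls.

## Working session

There is one attempt and no reset: what is moved stays moved. The work goes in short steps, Python scripts to look and compute and a tool call to move; the robot and the scene stay as the last step left them, time stands still between calls to the robot, and variables do not carry over. Pictures are saved under pics/ and viewed, at most 10 in all, crops included, and the job is handed in when it is done.

Besides the shell and the picture viewer there is one more tool, called after "Request:" as a command line: name --argument value ..., lists and objects as JSON in quotes. arm_command: Moves the arm, as the interface text tells. Its arguments: {"type":"object","properties":{"turn":{"type":"array","items":{"type":"array","items":{"type":"number"}}},"travel":{"type":"array","items":{"type":"array","items":{"type":"number"}}},"hand":{"type":"array","items":{"type":"number"}},"newtons":{"type":"number"}},"required":["turn","travel","hand"]}

```bash
mkdir -p pics; cat > h.py <<'E'
import numpy as np,cv2
from plant import monitor,viewer,ticket,manip
def grab(n,f):
    d=viewer.grab_frame(n); cv2.imwrite('pics/'+f,cv2.cvtColor(d['img'],cv2.COLOR_RGB2BGR)); 
    np.savez('cal_'+n,**{k:np.array(v) for k,v in d.items()}); return d
def unproj(n,u,v,z):
    d=np.load('cal_'+n+'.npz'); R=d['R'];t=d['t']
    r=R.T@np.array([(u-d['cx'])/d['fx'],(v-d['cy'])/d['fy'],1]); c=-R.T@t
    return c+r*(z-c[2])/r[2]
E
python3 - <<'E'
from h import *
grab('top','top1.png');d=grab('side','side1.png')
o=monitor.get_obs();print(o['clock'],o['tcp_pos'],o['eef_rot'],o['wrist_force'])
from scipy.spatial.transform import Rotation as R
print(R.from_quat(o['eef_rot']).as_matrix().round(3))
E
```

```text
0.1 [0.21341955 0.58692611 0.18464898] [ 1.73518433e-01  9.84830429e-01 -6.05738973e-04 -1.15032148e-04] [-0.04745555 -0.27154536  0.4940188 ]
[[-0.94   0.342 -0.   ]
 [ 0.342  0.94  -0.001]
 [ 0.    -0.001 -1.   ]]
```

View pics/top1.png

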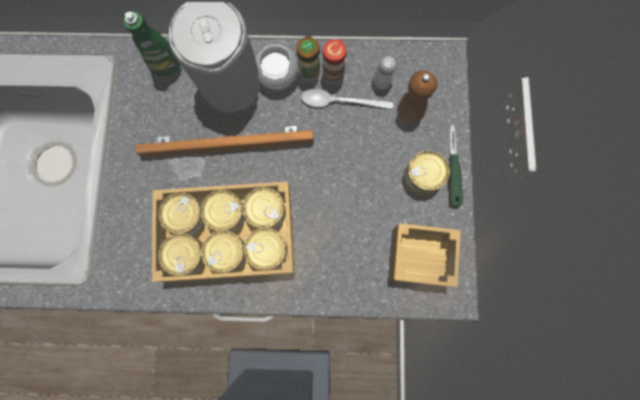

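View pics/side1.png

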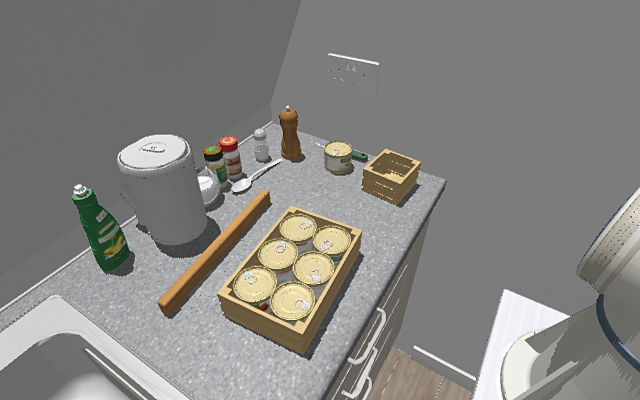

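The top view shows the crate rim with corners near (153,191), (289,182), (292,273), (153,281). The rail's near top edge runs from about (138,155) to (313,141), and the empty crate is well off at right (427,256). The arm isn't over the work.

```bash
python3 - <<'E'
from h import *
for z,l in ((.066,[(153,191),(289,182),(292,273),(153,281)]),(.036,[(138,155),(313,141),(313,132),(136,145)]),(.066,[(397,225),(460,229),(458,288),(394,280)])):
    P=np.array([unproj('top',u,v,z) for u,v in l]);print(P.round(3).tolist(),P.mean(0).round(3),[np.linalg.norm(P[i]-P[i-1]).round(3) for i in range(4)])
# colour refine for rail / crate via wood mask
img=np.load('cal_top.npz')['img'];h=cv2.cvtColor(img,cv2.COLOR_RGB2HSV)
m=((h[...,1]>90)&(h[...,0]<30)&(h[...,2]>60)).astype(np.uint8)
n,lab,st,c=cv2.connectedComponentsWithStats(cv2.morphologyEx(m,cv2.MORPH_CLOSE,np.ones((5,5))))
for i in range(1,n):
    if st[i,4]>800:
        r=cv2.minAreaRect(np.argwhere(lab==i)[:,::-1].astype(np.float32));print(st[i],r,cv2.boxPoints(r).round(0).tolist())
print(unproj('top',350,310,0),unproj('top',100,310,0))
E
```

```text
[[0.568, 0.168, 0.066], [0.59, -0.083, 0.066], [0.426, -0.094, 0.066], [0.406, 0.153, 0.066]] [0.497 0.036 0.066] [np.float64(0.163), np.float64(0.252), np.float64(0.165), np.float64(0.247)]
[[0.645, 0.216, 0.036], [0.679, -0.124, 0.036], [0.698, -0.124, 0.036], [0.665, 0.222, 0.036]] [0.672 0.047 0.036] [np.float64(0.021), np.float64(0.341), np.float64(0.018), np.float64(0.347)]
[[0.515, -0.28, 0.066], [0.511, -0.392, 0.066], [0.407, -0.385, 0.066], [0.418, -0.274, 0.066]] [ 0.463 -0.333  0.066] [np.float64(0.098), np.float64(0.112), np.float64(0.104), np.float64(0.112)]
[ 136  130  177   25 2124] ((224.15972900390625, 142.79690551757812), (14.144229888916016, 177.07955932617188), 84.92039489746094) [[135.0, 144.0], [312.0, 128.0], [313.0, 142.0], [137.0, 158.0]]
[ 153  182  140  100 9418] ((220.69512939453125, 231.82424926757812), (91.71820068359375, 141.3735809326172), 86.26860046386719) [[147.0, 191.0], [288.0, 181.0], [294.0, 273.0], [153.0, 282.0]]
[ 392  224   68   62 3498] ((426.0492248535156, 255.04100036621094), (65.94400787353516, 56.81767272949219), 6.115502834320068) [[390.0, 280.0], [396.0, 223.0], [462.0, 230.0], [456.0, 287.0]]
[ 0.36120979 -0.20087243  0.        ] [0.34877844 0.27273333 0.        ]
```

Request:
arm_command --turn '[[0,0,-0.85],[0,0,-0.85],[0,0,-0.85],[0,0,-0.85],[0,0,-0.85],[0,0,0]]' --travel '[[0,0,0],[0,0,0],[0,0,0],[0,0,0],[0,0,0],[0,0,0]]' --hand '[1,1,1,1,1,1]'

```text
clock: 0.6
tcp_pos: [0.2135, 0.587, 0.1849]
eef_rot: [-0.05, 0.999, -0.0, -0.0]
wrist_force: [0.3, -0.8, 0.2]
grip_width: 0.0539
grip_force: 0.0
```

```bash
cat >> h.py <<'E'
from scipy.spatial.transform import Rotation as Rot
def go(p):
    "remaining shift to world p in tool units"
    o=monitor.get_obs();M=Rot.from_quat(o['eef_rot']);print(o['clock'],np.round(o['tcp_pos'],4),'yaw y',np.degrees(np.arctan2(*M.as_matrix()[[1,0],[1,1]])).round(1),'units',(M.inv().apply(np.array(p)-o['tcp_pos'])/.03).round(2),np.round(o['wrist_force'],1))
E
python3 -c "
from h import *
go((.36,.119,.12))"
```

```text
0.6 [0.2135 0.587  0.1849] yaw y 95.7 units [ -3.3  -16.01   2.17] [ 0.3 -0.8  0.2]
```

Request:
arm_command --turn '[[0,0,0],[0,0,0],[0,0,0],[0,0,0],[0,0,0],[0,0,0],[0,0,0],[0,0,0]]' --travel '[[-0.2,-1,0],[-0.2,-1,0],[-0.2,-1,0],[-0.2,-1,0],[-0.2,-1,0],[-0.2,-1,0],[-0.2,-1,0],[-0.2,-1,0]]' --hand '[1,1,1,1,1,1,1,1]'

```text
clock: 1.27
tcp_pos: [0.2845, 0.3516, 0.1852]
eef_rot: [-0.047, 0.999, -0.0, -0.0]
wrist_force: [0.1, -0.2, 0.1]
grip_width: 0.0013
grip_force: 0.0
```

Request:
arm_command --turn '[[0,0,0],[0,0,0],[0,0,0],[0,0,0],[0,0,0],[0,0,0],[0,0,0],[0,0,0]]' --travel '[[-0.2,-1,0.2],[-0.2,-1,0.2],[-0.2,-1,0.2],[-0.2,-1,0.3],[-0.2,-1,0.3],[-0.2,-1,0.3],[-0.2,-1,0.3],[-0.2,-1,0.3]]' --hand '[1,1,1,1,1,1,1,1]'

```text
clock: 1.93
tcp_pos: [0.3554, 0.1174, 0.122]
eef_rot: [-0.047, 0.999, 0.0, 0.0]
wrist_force: [0.1, -0.2, 0.5]
grip_width: 0.0007
grip_force: 0.0
```

```bash
python3 -c "
from h import *
go((.375,.121,.02))"
```

```text
1.9333 [0.3554 0.1174 0.122 ] yaw y 95.3 units [-0.66  0.06  3.4 ] [ 0.1 -0.2  0.5]
```

Request:
arm_command --turn '[[0,0,0],[0,0,0],[0,0,0],[0,0,0],[0,0,0],[0,0,0],[0,0,0],[0,0,0]]' --travel '[[0,0.1,0.6],[0,0,0.6],[0,0,0.6],[0,0,0.6],[0,0,0.6],[0,0,0.4],[-0.4,0,0],[-0.4,0,0]]' --hand '[1,1,1,1,1,1,1,1]'

```text
clock: 2.6
tcp_pos: [0.3791, 0.124, 0.0201]
eef_rot: [-0.047, 0.999, -0.0, -0.001]
wrist_force: [0.8, 0.7, 0.6]
grip_width: 0.0003
grip_force: 0.0
```

Request:
arm_command --turn '[[0,0,0],[0,0,0],[0,0,0],[0,0,0],[0,0,0],[0,0,0],[0,0,0],[0,0,0]]' --travel '[[-0.12,0,0],[-0.12,0,0],[-0.12,0,0],[-0.12,0,0],[-0.12,0,0],[-0.12,0,0],[-0.12,0,0],[0,0,0]]' --hand '[1,1,1,1,1,1,1,1]'

```text
clock: 3.27
tcp_pos: [0.4035, 0.1265, 0.0202]
eef_rot: [-0.048, 0.999, -0.0, -0.001]
wrist_force: [-3.4, 0.7, -0.4]
grip_width: 0.0005
grip_force: 1.1
```

```bash
cat >> h.py <<'E'
def crate(f):
    "crate pose in the rail frame from top view by rim outline"
    d=grab('top',f);h=cv2.cvtColor(d['img'],cv2.COLOR_RGB2HSV)
    m=((h[...,1]>90)&(h[...,0]<30)&(h[...,2]>60)).astype(np.uint8);m=cv2.morphologyEx(m,cv2.MORPH_CLOSE,np.ones((5,5)))
    n,lab,st,c=cv2.connectedComponentsWithStats(m);i=1+np.argmax(st[1:,4])
    P=np.array([unproj('top',u,v,.066) for v,u in np.argwhere(lab==i)])[:,:2].astype(np.float32)
    (c,s,a)=cv2.minAreaRect(P*1000);a=(a+45)%90-45
    q=Rot.from_euler('z',-5.5,degrees=True).apply([c[0]/1000-.672,c[1]/1000-.047,0])
    print('crate',np.round(c,1),np.round(s,1),'yaw rel',round(a-5.5,2),'in rail',q.round(4))
E
python3 -c "
from h import *
go((.375,.121,.02));crate('t2.png')"
```

```text
3.2667 [0.4035 0.1265 0.0202] yaw y 95.5 units [ 0.96 -0.09  0.01] [-3.4  0.7 -0.4]
crate [501.7  34.6] [166.9 250.9] yaw rel -2.16 in rail [-0.1707  0.004   0.    ]
```

View pics/t2.png

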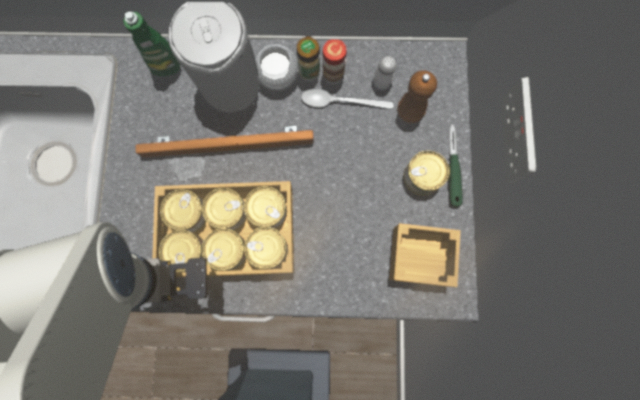

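Contact is made at the near left; the crate has turned about 2°, with its outline size matching.

Request:
arm_command --turn '[[0,0,0],[0,0,0],[0,0,0],[0,0,0],[0,0,0],[0,0,0],[0,0,0]]' --travel '[[-0.12,0,0],[-0.12,0,0],[-0.12,0,0],[-0.12,0,0],[-0.12,0,0],[0,0,0],[0,0,0]]' --hand '[1,1,1,1,1,1,1]'

```text
clock: 3.9
tcp_pos: [0.4229, 0.1283, 0.0205]
eef_rot: [-0.048, 0.999, 0.0, 0.001]
wrist_force: [-0.7, 0.4, -0.5]
grip_width: 0.0006
grip_force: 0.2
```

```bash
python3 -c "
from h import *
go((.375,.121,.02));crate('t3.png')"
```

```text
3.9 [0.4229 0.1283 0.0205] yaw y 95.5 units [ 1.61 -0.09  0.01] [-0.7  0.4 -0.5]
crate [514.1  30.6] [251.2 166.6] yaw rel -6.75 in rail [-0.1588 -0.0012  0.    ]
```

Request:
arm_command --turn '[[0,0,0],[0,0,0],[0,0,0],[0,0,0],[0,0,0],[0,0,0],[0,0,0],[0,0,0]]' --travel '[[0.5,0,0],[0.5,0,0],[0.5,0,0],[0.1,-0.6,0],[0,-0.8,0],[0,-0.8,0],[0,-0.8,0],[0,-0.8,0]]' --hand '[1,1,1,1,1,1,1,1]'

```text
clock: 4.62
tcp_pos: [0.386, 0.0091, 0.0207]
eef_rot: [-0.048, 0.999, -0.0, 0.001]
wrist_force: [0.3, 0.6, 0.3]
grip_width: 0.0003
grip_force: 0.0
```

Request:
arm_command --turn '[[0,0,0],[0,0,0],[0,0,0],[0,0,0],[0,0,0],[0,0,0]]' --travel '[[0,-0.8,0],[0,-0.8,0],[0,-0.7,0],[0,-0.27,0],[0,0,0],[0,0,0]]' --hand '[1,1,1,1,1,1]'

```text
clock: 5.12
tcp_pos: [0.3926, -0.0665, 0.0204]
eef_rot: [-0.047, 0.999, -0.0, 0.0]
wrist_force: [-0.4, -0.0, 0.3]
grip_width: 0.0005
grip_force: 0.0
```

```bash
python3 -c "
from h import *
go((.417,-.063,.02));crate('t4.png')"
```

```text
5.1167 [ 0.3926 -0.0665  0.0204] yaw y 95.4 units [-0.82  0.04  0.01] [-0.4 -0.   0.3]
crate [515.3  30.2] [251.6 164.8] yaw rel -6.23 in rail [-0.1576 -0.0017  0.    ]
```

Request:
arm_command --turn '[[0,0,0],[0,0,0],[0,0,0],[0,0,0],[0,0,0],[0,0,0],[0,0,0],[0,0,0]]' --travel '[[-0.3,0,0],[-0.3,0,0],[-0.15,0,0],[-0.14,0,0],[-0.14,0,0],[-0.14,0,0],[-0.14,0,0],[-0.14,0,0]]' --hand '[1,1,1,1,1,1,1,1]'

```text
clock: 5.83
tcp_pos: [0.4346, -0.0622, 0.0198]
eef_rot: [-0.048, 0.999, 0.0, -0.001]
wrist_force: [-3.5, -2.2, 0.3]
grip_width: 0.0001
grip_force: 2.1
```

Request:
arm_command --turn '[[0,0,0],[0,0,0],[0,0,0],[0,0,0],[0,0,0],[0,0,0],[0,0,0],[0,0,0]]' --travel '[[-0.14,0,0],[-0.14,0,0],[-0.14,0,0],[-0.14,0,0],[-0.14,0,0],[-0.14,0,0],[0,0,0],[0,0,0]]' --hand '[1,1,1,1,1,1,1,1]'

```text
clock: 6.5
tcp_pos: [0.4621, -0.0598, 0.0205]
eef_rot: [-0.048, 0.999, -0.0, 0.001]
wrist_force: [0.1, -0.5, -0.0]
grip_width: 0.0004
grip_force: 0.0
```

```bash
python3 -c "
from h import *
go((.417,-.063,.02));crate('t5.png')"
```

```text
6.5 [ 0.4621 -0.0598  0.0205] yaw y 95.5 units [1.51 0.04 0.02] [ 0.1 -0.5 -0. ]
crate [ 463.9 -329.6] [115.7 100.8] yaw rel -9.85 in rail [-0.2432 -0.3549  0.    ]
```

View pics/t5.png

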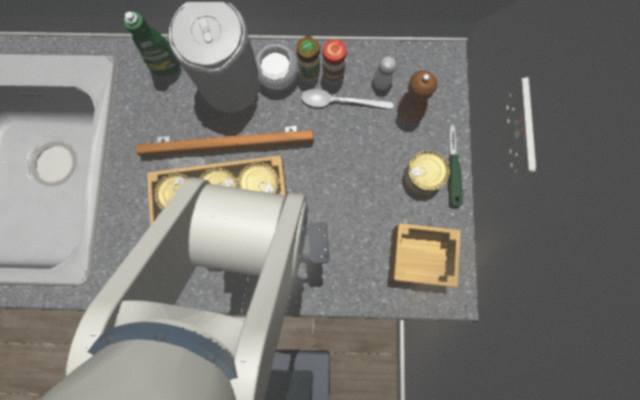

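The arm hides the front, but the back edge shows from (149,173) to (284,159).

```bash
cat >> h.py <<'E'
def back(n='top'):
    "crate back rim edge fit from the last top picture"
    img=np.load('cal_top.npz')['img'];h=cv2.cvtColor(img,cv2.COLOR_RGB2HSV)
    m=((h[...,1]>90)&(h[...,0]<30)&(h[...,2]>60))
    P=[]
    for u in range(170,272,2):
        r=np.where(m[:,u])[0]; r=r[r>120]; g=np.where(np.diff(r)>2)[0]
        if len(g): P.append(unproj('top',u,r[g[0]+1]-.5,.066)[:2])
    P=np.array(P,np.float32);vx,vy,x0,y0=cv2.fitLine(P,cv2.DIST_HUBER,0,.01,.01).ravel()
    s=-np.sign(vx) if abs(vx)>abs(vy) else np.sign(vy);a=np.degrees(np.arctan2(-vx*s,vy*s))
    q=Rot.from_euler('z',-5.5,degrees=True).apply([x0-.672,y0-.047,0]);print('back yaw rel',a-5.5,'pt on back edge, rail frame',q.round(4),len(P))
E
python3 -c "
from h import *
back()"
```

```text
back yaw rel 3.3569698 pt on back edge, rail frame [-0.0487  0.0049  0.    ] 51
```

Request:
arm_command --turn '[[0,0,0],[0,0,0],[0,0,0],[0,0,0],[0,0,0],[0,0,0]]' --travel '[[-0.1,0,0],[-0.1,0,0],[-0.1,0,0],[-0.1,0,0],[0,0,0],[0,0,0]]' --hand '[1,1,1,1,1,1]'

```text
clock: 7.05
tcp_pos: [0.4727, -0.0589, 0.0203]
eef_rot: [-0.048, 0.999, -0.0, -0.0]
wrist_force: [-2.6, -2.5, 0.6]
grip_width: 0.0001
grip_force: 1.6
```

```bash
python3 -c "
from h import *
go((.417,-.063,.02));grab('top','t6.png');back();grab('side','s6.png')"
```

```text
7.05 [ 0.4727 -0.0589  0.0203] yaw y 95.5 units [1.86 0.04 0.01] [-2.6 -2.5  0.6]
back yaw rel 6.277817 pt on back edge, rail frame [-0.0413  0.0047  0.    ] 51
```

View pics/s6.png

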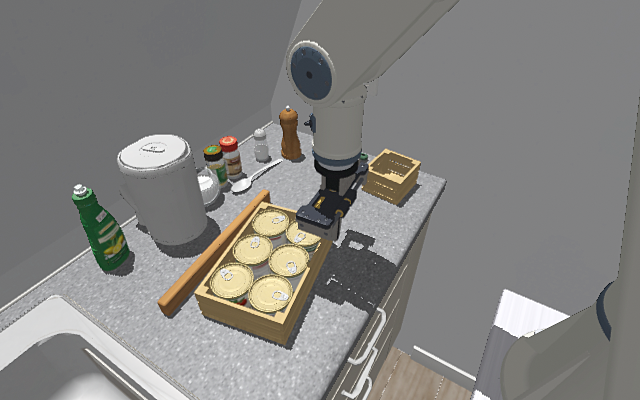

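Right end leads by about 6.3° with both back corners still short of the rail. Next, the left again.

Request:
arm_command --turn '[[0,0,0],[0,0,0],[0,0,0],[0,0,0],[0,0,0],[0,0,0],[0,0,0],[0,0,0]]' --travel '[[0.5,0,0],[0.5,0,0],[0.4,0,0],[0,0.6,0],[0,0.8,0],[0,0.8,0],[0,0.8,0],[0,0.8,0]]' --hand '[1,1,1,1,1,1,1,1]'

```text
clock: 7.82
tcp_pos: [0.4204, 0.0518, 0.0206]
eef_rot: [-0.048, 0.999, 0.0, 0.001]
wrist_force: [0.3, 1.0, -0.0]
grip_width: 0.0004
grip_force: 0.0
```

Request:
arm_command --turn '[[0,0,0],[0,0,0],[0,0,0],[0,0,0],[0,0,0]]' --travel '[[0,0.8,0],[0,0.8,0],[0,0.4,0],[0,0,0],[0,0,0]]' --hand '[1,1,1,1,1]'

```text
clock: 8.23
tcp_pos: [0.4146, 0.1108, 0.0205]
eef_rot: [-0.049, 0.999, 0.0, 0.0]
wrist_force: [0.6, -0.3, 0.4]
grip_width: 0.0004
grip_force: 0.0
```

```bash
python3 -c "
from h import *
go((.417,.11,.02));crate('t7.png');back()"
```

```text
8.2333 [0.4146 0.1108 0.0205] yaw y 95.6 units [-0.08 -0.03  0.02] [ 0.6 -0.3  0.4]
crate [568.3  30.7] [218.8 332.9] yaw rel 1.29 in rail [-0.1047 -0.0063  0.    ]
back yaw rel 6.2528124 pt on back edge, rail frame [-0.041   0.0047  0.    ] 51
```

View pics/t7.png

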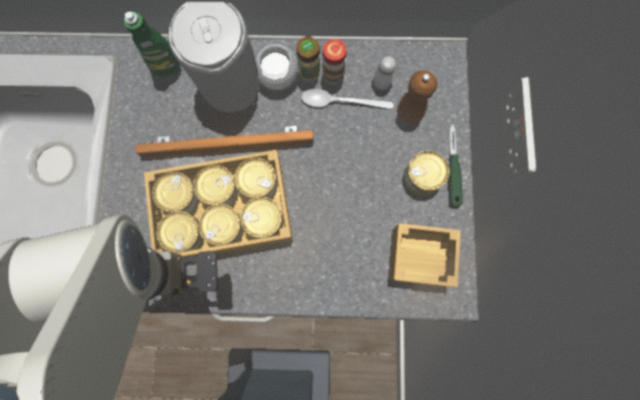

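The crate is turned, right end leading, with its front from about (155,258) to (290,240). The finger is just clear of the left.

Request:
arm_command --turn '[[0,0,0],[0,0,0],[0,0,0],[0,0,0],[0,0,0],[0,0,0],[0,0,0],[0,0,0]]' --travel '[[-0.3,0,0],[-0.3,0,0],[-0.14,0,0],[-0.14,0,0],[-0.14,0,0],[-0.14,0,0],[-0.14,0,0],[-0.14,0,0]]' --hand '[1,1,1,1,1,1,1,1]'

```text
clock: 8.95
tcp_pos: [0.4558, 0.114, 0.0198]
eef_rot: [-0.048, 0.999, -0.0, -0.002]
wrist_force: [-6.5, 1.3, 3.6]
grip_width: 0.0006
grip_force: 2.7
```

Request:
arm_command --turn '[[0,0,0],[0,0,0],[0,0,0],[0,0,0],[0,0,0],[0,0,0]]' --travel '[[-0.14,0,0],[-0.14,0,0],[-0.14,0,0],[-0.14,0,0],[0,0,0],[0,0,0]]' --hand '[1,1,1,1,1,1]'

```text
clock: 9.45
tcp_pos: [0.4739, 0.1158, 0.0199]
eef_rot: [-0.048, 0.999, -0.0, -0.0]
wrist_force: [-1.2, -0.6, -0.7]
grip_width: 0.0006
grip_force: 0.7
```

```bash
python3 -c "
from h import *
go((.417,.11,.02));crate('t8.png');back()"
```

```text
9.45 [0.4739 0.1158 0.0199] yaw y 95.5 units [ 1.91 -0.01 -0.  ] [-1.2 -0.6 -0.7]
crate [580.9  34.8] [194.1 332.8] yaw rel -0.39 in rail [-0.0918 -0.0034  0.    ]
back yaw rel -6.9488716 pt on back edge, rail frame [-0.085   0.0084  0.    ] 51
```

View pics/t8.png

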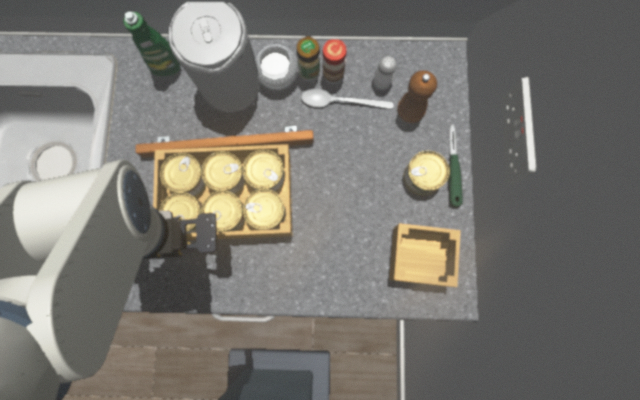

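The crate's back-right rim corner is near (290,144) and its near-right corner near (291,235). The left back is close to or at the rail.

```bash
python3 - <<'E'
from h import *
r=Rot.from_euler('z',-5.5,degrees=True)
img=np.load('cal_top.npz')['img'];c=cv2.resize(img[120:250,130:320],None,fx=4,fy=4,interpolation=cv2.INTER_CUBIC)
cv2.imwrite('pics/c8.png',c[...,::-1])
for u,v in [(154,153),(289,145),(291,235)]: print(r.apply(unproj('top',u,v,.066)-[.672,.047,0]).round(4))
E
```

```text
[-0.019   0.1284  0.066 ]
[-0.0229 -0.1255  0.066 ]
[-0.1914 -0.1189  0.066 ]
```

View pics/c8.png

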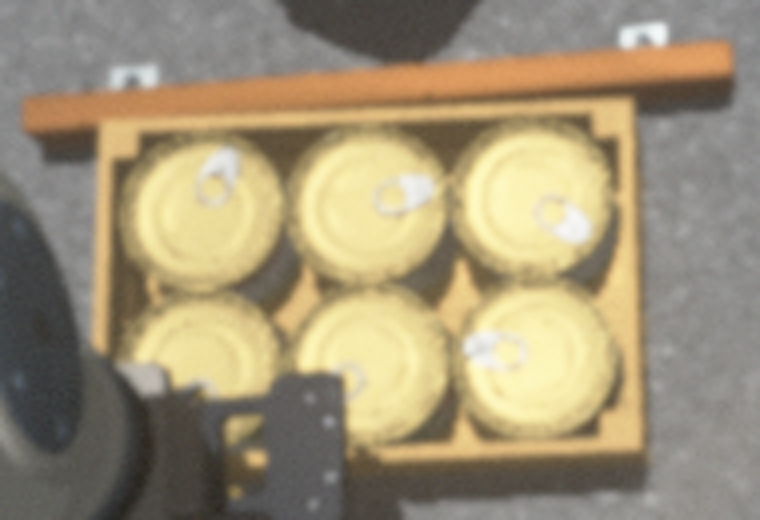

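Request:
arm_command --turn '[[0,0,0],[0,0,0],[0,0,0],[0,0,0],[0,0,0],[0,0,0],[0,0,0],[0,0,0]]' --travel '[[0.5,0,0],[0.4,0,0],[0.25,0,0],[0,-0.6,0],[0,-0.8,0],[0,-0.8,0],[0,-0.8,0],[0,-0.8,0]]' --hand '[1,1,1,1,1,1,1,1]'

```text
clock: 10.17
tcp_pos: [0.4507, -0.0017, 0.0205]
eef_rot: [-0.048, 0.999, -0.0, 0.0]
wrist_force: [1.2, -0.2, -0.6]
grip_width: 0.0006
grip_force: 0.0
```

Request:
arm_command --turn '[[0,0,0],[0,0,0],[0,0,0],[0,0,0],[0,0,0],[0,0,0],[0,0,0]]' --travel '[[0,-0.8,0],[0,-0.8,0],[0,-0.4,0],[0,0,0],[-0.3,0,0],[-0.3,0,0],[0,0,0]]' --hand '[1,1,1,1,1,1,1]'

```text
clock: 10.75
tcp_pos: [0.4771, -0.0579, 0.0207]
eef_rot: [-0.049, 0.999, -0.0, 0.001]
wrist_force: [-1.0, -0.2, 0.5]
grip_width: 0.0001
grip_force: 0.0
```

Request:
arm_command --turn '[[0,0,0],[0,0,0],[0,0,0],[0,0,0],[0,0,0],[0,0,0],[0,0,0]]' --travel '[[-0.12,0,0],[-0.12,0,0],[-0.12,0,0],[-0.12,0,0],[-0.12,0,0],[-0.05,0,0],[0,0,0]]' --hand '[1,1,1,1,1,1,1]'

```text
clock: 11.33
tcp_pos: [0.4932, -0.0568, 0.02]
eef_rot: [-0.048, 0.999, 0.0, -0.001]
wrist_force: [-2.9, -0.8, -0.8]
grip_width: 0.0003
grip_force: 1.1
```

```bash
python3 -c "
from h import *
go((.417,-.06,.02));o=monitor.get_obs();print(Rot.from_euler('z',-5.5,degrees=True).apply(o['tcp_pos']-np.array([.672,.047,0])))"
```

```text
11.3333 [ 0.4932 -0.0568  0.02  ] yaw y 95.5 units [2.54 0.14 0.  ] [-2.9 -0.8 -0.8]
[-0.18789591 -0.08614206  0.0199671 ]
```

Request:
arm_command --turn '[[0,0,0],[0,0,0],[0,0,0],[0,0,0],[0,0,0],[0,0,0],[0,0,0],[0,0,0]]' --travel '[[0.5,0,0],[0.5,0,0],[0.1,0,0],[0,0.6,0],[0,0.8,0],[0,0.8,0],[0,0.8,0],[0,0.8,0]]' --hand '[1,1,1,1,1,1,1,1]'

```text
clock: 12.0
tcp_pos: [0.4509, 0.0548, 0.0206]
eef_rot: [-0.048, 0.999, 0.0, 0.001]
wrist_force: [1.0, -0.2, -0.3]
grip_width: 0.0006
grip_force: 0.0
```

Request:
arm_command --turn '[[0,0,0],[0,0,0],[0,0,0],[0,0,0],[0,0,0],[0,0,0],[0,0,0]]' --travel '[[0,0.8,0],[0,0.8,0],[0,0.4,0],[0,0,0],[-0.3,0,0],[-0.3,0,0],[0,0,0]]' --hand '[1,1,1,1,1,1,1]'

```text
clock: 12.58
tcp_pos: [0.4653, 0.1148, 0.0207]
eef_rot: [-0.048, 0.999, 0.0, 0.001]
wrist_force: [0.0, 0.0, 0.2]
grip_width: 0.0005
grip_force: 0.0
```

Request:
arm_command --turn '[[0,0,0],[0,0,0],[0,0,0],[0,0,0],[0,0,0],[0,0,0],[0,0,0]]' --travel '[[-0.12,0,0],[-0.1,0,0],[-0.1,0,0],[-0.1,0,0],[-0.1,0,0],[0,0,0],[0,0,0]]' --hand '[1,1,1,1,1,1,1]'

```text
clock: 13.17
tcp_pos: [0.4773, 0.1163, 0.0201]
eef_rot: [-0.048, 0.999, -0.0, -0.0]
wrist_force: [-0.7, -0.3, -1.1]
grip_width: 0.0004
grip_force: 0.7
```

```bash
python3 -c "
from h import *
go((.417,.11,.02));o=monitor.get_obs();print(Rot.from_euler('z',-5.5,degrees=True).apply(o['tcp_pos']-np.array([.672,.047,0])))
d=grab('top','t9.png');c=cv2.resize(d['img'][120:250,130:320],None,fx=4,fy=4,interpolation=cv2.INTER_CUBIC)
cv2.imwrite('pics/c9.png',c[...,::-1])"
```

```text
13.1667 [0.4773 0.1163 0.0201] yaw y 95.5 units [ 2.02 -0.02  0.01] [-0.7 -0.3 -1.1]
[-0.18720483  0.08762936  0.02012296]
```

View pics/c9.png

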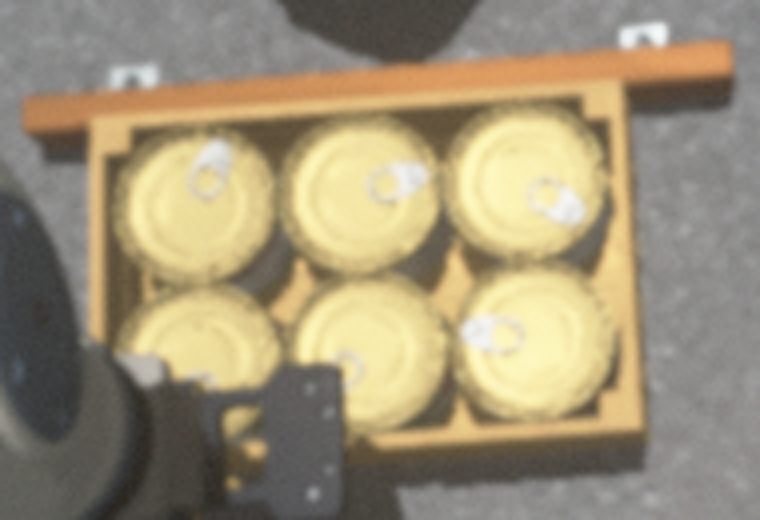

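Request:
arm_command --turn '[[0,0,0],[0,0,0],[0,0,0],[0,0,0],[0,0,0],[0,0,0],[0,0,0],[0,0,0]]' --travel '[[0.5,0,0],[0.5,0,0],[0.5,0,0],[0.5,0,-0.3],[0,0,-0.7],[0,0,-0.7],[0,0,0],[0,0,0]]' --hand '[1,1,1,1,1,1,1,1]'

```text
clock: 13.88
tcp_pos: [0.4192, 0.1111, 0.0723]
eef_rot: [-0.048, 0.999, 0.0, 0.002]
wrist_force: [-0.1, 0.1, 0.6]
grip_width: 0.0001
grip_force: 0.0
```

```bash
python3 -c "
from h import *
d=grab('top','t10.png');r=Rot.from_euler('z',-5.5,degrees=True)
for u,v in [(152.5,149.2),(286.2,140.5)]: print(r.apply(unproj('top',u,v,.066)-[.672,.047,0]).round(4))
print(monitor.get_obs()['tcp_pos'],monitor.get_obs()['qd'].round(3) if hasattr(monitor.get_obs()['qd'],'round') else '')
print(ticket.finish_job())"
```

```text
[-0.0114  0.1312  0.066 ]
[-0.0137 -0.1208  0.066 ]
[0.41837863 0.11084081 0.07142924] [-0.     0.022  0.012 -0.     0.002  0.   ]
the job is handed in; nothing more can be done
None
```

I walked the tin crate back to the rail with alternating corner pushes and handed the job in at about 14 s; no verdict came back. By my camera measurements its back is within about 4 mm of the rail, about 0.5° off square and about 5 mm off the rail's middle. The left end led by about 6.5° and then the right by about 6.3°; the later pushes were smaller, with no room for full swings. The empty crate was never touched.

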